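Feel for the empty wells and refill the dose-tin block

TASK

Two of the six wells in the wooden tin block are empty, but their white lifter plates stand as high as the lids of the tins in the others and look the same, so press on the wells to feel which two give way. Put one of the two spare tins from the counter into each empty well, lid up, and push it all the way down until its lid is level with the others. Leave the grinder, the dosing cup, the brush and the acrylic box where they are.

Things in the scene. Friction and masses are not known exactly. Their poses are not given: they have to be found in the camera images.
- block: Brown wooden tin block, fixed, 136 (its x) by 196 (its y) by 60 mm high; origin: centre of its underside, z up. Six round wells, 49 mm wide, 45 mm deep, 2 along x by 3 along y, 60 mm apart. Four hold a tin fully home, its white lid 1 mm below the block's top. Two are empty: a white lifter plate stands at that same height and looks like a lid. Which two changes and is not reported.
- well0 (a point): Centre of the mouth of well 0, on its axis at the level of the block's top (60 mm above the counter), at x -30, y -60 mm in the block's frame. A tin in it does not give way; the 44 mm lifter plate of an empty well slides straight down under about 5 N and stays where it is left (no spring), 44 mm at most: a tin on it is then home, its lid 1 mm below the block's top.
- well1 (a point): Centre of the mouth of well 1, on its axis at the level of the block's top (60 mm above the counter), at x -30, y +0 mm in the block's frame. A tin in it does not give way; the 44 mm lifter plate of an empty well slides straight down under about 5 N and stays where it is left (no spring), 44 mm at most: a tin on it is then home, its lid 1 mm below the block's top.
- well2 (a point): Centre of the mouth of well 2, on its axis at the level of the block's top (60 mm above the counter), at x -30, y +60 mm in the block's frame. A tin in it does not give way; the 44 mm lifter plate of an empty well slides straight down under about 5 N and stays where it is left (no spring), 44 mm at most: a tin on it is then home, its lid 1 mm below the block's top.
- well3 (a point): Centre of the mouth of well 3, on its axis at the level of the block's top (60 mm above the counter), at x +30, y -60 mm in the block's frame. A tin in it does not give way; the 44 mm lifter plate of an empty well slides straight down under about 5 N and stays where it is left (no spring), 44 mm at most: a tin on it is then home, its lid 1 mm below the block's top.
- well4 (a point): Centre of the mouth of well 4, on its axis at the level of the block's top (60 mm above the counter), at x +30, y +0 mm in the block's frame. A tin in it does not give way; the 44 mm lifter plate of an empty well slides straight down under about 5 N and stays where it is left (no spring), 44 mm at most: a tin on it is then home, its lid 1 mm below the block's top.
- well5 (a point): Centre of the mouth of well 5, on its axis at the level of the block's top (60 mm above the counter), at x +30, y +60 mm in the block's frame. A tin in it does not give way; the 44 mm lifter plate of an empty well slides straight down under about 5 N and stays where it is left (no spring), 44 mm at most: a tin on it is then home, its lid 1 mm below the block's top.
- spare0_center (a point): Centre, half-way up, of spare tin 0: plain aluminium cylinder with a white lid on top, 44 mm diameter, 44 mm high, about 80 g, loose, standing upright on the counter (centre 22 mm up); z along its axis towards the lid.
- spare1_center (a point): Centre, half-way up, of spare tin 1: plain aluminium cylinder with a white lid on top, 44 mm diameter, 44 mm high, about 80 g, loose, standing upright on the counter (centre 22 mm up); z along its axis towards the lid.
- grinder: Bystander: white ceramic hand grinder, 94 mm across, 156 mm high, with a wooden crank arm 85 mm long whose knob reaches 219 mm; loose; origin at the centre of its underside, crank towards its -x.
- dosing_cup: Bystander: open steel dosing cup, 58 mm across, 55 mm high, loose; origin at the centre of its underside.
- brush: Bystander: black silicone brush, 172 mm long, 32 mm wide, 16 mm high, lying along its x with bristles to +x; loose; origin under its middle on the counter.
- acrylic_box: Bystander: clear acrylic box with a sliding lid left ajar, 130 mm (its x) by 80 mm by 60 mm high, loose; origin at the centre of its underside.
Mind the look-alikes: they are no part of the job. Leave any purple look-alike of the part that bears spare0_center alone. Leave any green look-alike of the part that bears spare1_center alone.

How it is judged:
By the outcome, as a careful person would: the job done as asked, in the order asked, and still so for the second after the job is handed in, with the robot touching nothing.
It also fails if it takes over 72 s, if anything falls off the work surface, if the arm or the gripper's body presses on something with over 40 N, if the wrist force passes 120 N, or if a joint passes its speed limit or range.

ROBOT

A 6-joint arm with a two-finger parallel gripper is mounted at the origin on the work surface. World frame = base frame: x ahead of the robot, y to its left, z up, the work surface at z = 0. Lengths are in m, angles in rad, forces in N, time in s.
With the tool pointing down it reaches from about 0.225 to 0.875 m from the base axis. Payload 3.4 kg.
Tool frame: the origin (TCP) lies at the very end of the fingers, on their centre line; the grasp point (between the pads) lies 19 mm behind it; z points along the fingers, y is the direction in which the jaws open and shut (so a half turn about z gives the same grasp; the last joint's range is limited). The gripper opens to 85 mm and grips with 20 to 120 N. Pads are 22 mm wide; open, the fingers measure 114 mm over their backs; the gripper's body (76 mm by 85 mm) begins 54 mm behind the grasp point. The pads swing forward as they close: fully open they stand 13 mm farther back than shut.
Start: joints at [-1.36, 0.276, 1.505, -0, 1.361, -0.121], TCP at [0.187, -0.544, 0.231] pointing down, gripper open.
Joint ranges: [-2.89, 2.89], [-0.75, 2.08], [0.22, 2.7], [-1.18, 4.32], [0.11, 2.71], [-2.7, 2.7]. Speed limits (rad/s): [2.57, 2.57, 3.14, 3.14, 3.14, 3.14].

INTERFACE

Orientations are given as a unit quaternion [w, x, y, z].
In Python, from rig import telemetry, cams, sign_off, spotter gives the robot as it stands.
- The arm moves only by the tool servo_tool, never from a script. Its argument "steps" is a list of rows, each a list of 6 numbers: the shift along the tool's x, y, z in mm, then the turn, a rotation vector about the tool's x, y, z in degrees. In form: [[x, y, z, ax, ay, az], ...]. A call has 1 to 8 rows; each row is the pose to reach, as a shift and turn from the pose commanded when the call began, along the tool's axes at that moment; what a row does not reach only later rows make up. A row lasts 1/10 s, in which the tool goes at most 50 mm and 8.59 degrees, less where a joint would pass 70% of its speed; a pose out of reach is approached as far as the arm can. A call with a gripper value outside its range is refused whole. "hand" is the closure in counts, from 0 (fully open) to 255 (shut), set as the call begins (left out, the last holds). The fingers move at their own pace and stop on an object; "grip_force" is the grip in N (left out, the last holds). Time passes only in rows, so rows that repeat a pose let the fingers close. It gives the time, the measured TCP pose, the force and the opening at its end, in the units of the state.
- telemetry.get_state(): the state, without advancing time (a new reading comes with each control period).
- cams.get_image(name): name is "side" or "top"; returns (picture, depth): 384x512x3 uint8, red, green, blue; 384x512 float32, m along the optical axis (not along the pixel's ray), 0 where there is no reading.
- cams.camera_model(name): a dict with "camera_matrix" (3x3 intrinsics, pixels), "origin" and "rotation" of the camera in the world. Camera axes: x right, y up, looking along -z (the intrinsics and any distortion apply to the point x, -y, -z); pixel columns grow to the right and rows downward; lengths in m; the calibration is good to about 2 mm. A picture is of the moment at which its call begins. camera_model takes no time and is no camera call.
- sign_off(): hands the job in, once; it reports no verdict.
Trained networks look in the newest picture that a camera, given by its name, has taken for a name from the list of things; names that differ only in an ending like _2 or _b are one class to them, and where a whole thing is asked for, a point or a joint stands for the part that bears it (a point fixed in the world has none). Each returns a list of dicts, best first, with "conf" (0 to 1); they miss things now and then, are a little off and sometimes report something else, mostly with a low value. They report only what shows in the picture. A call takes as long as a camera call. They do not tell look-alikes from the thing itself.
- spotter.outline_of(query, camera): "region" (384x512 bool, what is visible of it) and "rect" ([left, top, width, height] in pixels, round what is visible of it).
The state is a dict: "clock": time; "qpos": joint angles; "qd": joint speeds; "effort": joint torques, N m; "position": TCP position; "ee_rot": TCP orientation; "contact_force": force on the tool from outside, world axes, zero at the start; "moment": the same for the moment, N m; "width": finger opening in m.
Only numpy, scipy, OpenCV 4.12 (cv2) and the standard library are available. Lean on these libraries where they do the work, as an engineer would, in place of code of your own. Each camera call takes 0.05 s, during which the arm holds its last target.

## Working session

There is one attempt and no reset: what is moved stays moved. The work goes in short steps, Python scripts to look and compute and a tool call to move; the robot and the scene stay as the last step left them, time stands still between calls to the robot, and variables do not carry over. Pictures are saved under pics/ and viewed, and the job is handed in when it is done.

Besides the shell and the picture viewer there is one more tool, called as a command line: name --pt "numbers of a row" for each row, then --argument value for the rest. servo_tool: Moves the arm, as the interface text tells. Its arguments: {"type":"object","properties":{"steps":{"type":"array","items":{"type":"array","items":{"type":"number"}}},"hand":{"type":"number"},"grip_force":{"type":"number"}},"required":["steps"]}

```bash
ls; mkdir -p pics; cat > h.py <<'E'
import numpy as np, cv2
from rig import telemetry, cams, sign_off, spotter
def world(name,u,v,d):
    m=cams.camera_model(name);K=np.array(m['camera_matrix']);
    x=(u-K[0,2])/K[0,0]*d;y=(v-K[1,2])/K[1,1]*d
    return np.array(m['rotation'])@np.array([x,-y,-d])+np.array(m['origin'])
def proj(name,p):
    m=cams.camera_model(name);K=np.array(m['camera_matrix'])
    c=np.array(m['rotation']).T@(np.array(p)-np.array(m['origin']));c=np.array([c[0],-c[1],-c[2]])
    q=K@c;return q[:2]/q[2]
def atz(name,u,v,z):
    o=np.array(cams.camera_model(name)['origin']);p=world(name,u,v,1.0);r=p-o
    return o+r*(z-o[2])/r[2]
E
python3 - <<'E'
from h import *
for n in ('top','side'):
    im,d=cams.get_image(n);cv2.imwrite(f'pics/{n}0.png',cv2.resize(im[:,:,::-1],(800,600)));np.savez(f'{n}0.npz',im=im,d=d)
    print(cams.camera_model(n))
print(telemetry.get_state())
E
```

```text
pics
{'camera_matrix': array([[350.15107603,   0.        , 256.08184701],
       [  0.        , 350.15107603, 195.61010089],
       [  0.        ,   0.        ,   1.        ]]), 'origin': array([0.37209941, 0.0562935 , 1.23600448]), 'rotation': array([ 0.71345531,  0.03106507, -0.04487207, -0.6985721 ])}
{'camera_matrix': array([[377.73326033,   0.        , 252.88638388],
       [  0.        , 377.73326033, 190.20517845],
       [  0.        ,   0.        ,   1.        ]]), 'origin': array([0.18426011, 0.63982334, 0.84370945]), 'rotation': array([-0.23771167, -0.08901462,  0.34384692,  0.90406795])}
{'clock': 0.1, 'qpos': array([-1.35999362e+00,  2.76564484e-01,  1.50601062e+00,  8.62217997e-06,
        1.36068005e+00, -1.21024740e-01]), 'qd': array([ 0.00153884, -0.00169898, -0.00398826,  0.00128343,  0.00019486,
        0.00035644]), 'effort': array([ 1.62595683e-03, -4.17701054e+01, -2.46405602e+01, -1.71957895e-04,
        5.80996988e-03, -3.80622339e-06]), 'position': array([ 0.18720558, -0.54318353,  0.2305059 ]), 'ee_rot': array([-8.30605632e-04,  9.86267671e-01,  1.65152629e-01, -3.30903305e-05]), 'contact_force': array([ 0.3713005 , -0.53340137,  0.5628136 ]), 'moment': array([0.00154169, 0.0276002 , 0.02223169]), 'width': 0.08472437250059484}
```

```bash
python3 - <<'E'
s=open('h.py').read()
s=s.replace("np.array(m['rotation'])","RM(m['rotation'])")
s=s.replace("def world","from scipy.spatial.transform import Rotation as R\ndef RM(q):\n    return R.from_quat([q[1],q[2],q[3],q[0]]).as_matrix()\ndef world",1)
open('h.py','w').write(s)
E
python3 - <<'E'
from h import *
for n in ('top','side'):
  for q in ('block','spare0_center','spare1_center','grinder','dosing_cup','brush','acrylic_box'):
    D=np.load(f'{n}0.npz')['d']
    for r in spotter.outline_of(q,n)[:6]:
        m=r['region'];v,u=np.nonzero(m);dd=D[v,u];ok=dd>0
        P=np.array([world(n,a,b,c) for a,b,c in zip(u[ok],v[ok],dd[ok])])
        if len(P): print(n,q,round(r['conf'],2),r['rect'],np.median(P,0).round(3),P.min(0).round(3),P.max(0).round(3))
print(telemetry.get_state()['clock'])
E
```

```text
top block 0.91 [243.5, 173.9, 58.5, 42.5] [ 0.501 -0.02   0.06 ] [ 0.433 -0.127 -0.006] [0.586 0.085 0.068]
top spare0_center 0.52 [170.0, 143.3, 14.4, 14.4] [0.653 0.311 0.044] [ 0.635  0.292 -0.004] [0.688 0.346 0.051]
top spare0_center 0.48 [180.2, 167.5, 12.3, 13.0] [0.57  0.278 0.045] [0.552 0.259 0.003] [0.595 0.3   0.051]
top spare1_center 0.46 [188.5, 202.1, 12.5, 10.6] [0.453 0.244 0.044] [ 0.432  0.223 -0.003] [0.478 0.269 0.052]
top spare1_center 0.42 [155.2, 194.5, 16.4, 15.5] [0.476 0.344 0.045] [ 0.456  0.325 -0.001] [0.501 0.374 0.051]
top spare1_center 0.18 [243.8, 175.2, 57.9, 41.2] [ 0.501 -0.009  0.06 ] [ 0.433 -0.115  0.01 ] [0.572 0.08  0.068]
top grinder 0.85 [365.0, 196.3, 49.3, 46.9] [ 0.406 -0.377  0.139] [ 0.351 -0.528 -0.007] [ 0.513 -0.34   0.221]
top grinder 0.73 [189.8, 205.5, 13.6, 5.7] [0.453 0.244 0.045] [0.433 0.224 0.013] [0.474 0.265 0.052]
top grinder 0.57 [122.4, 202.7, 23.3, 19.9] [0.433 0.463 0.024] [ 0.405  0.425 -0.003] [0.463 0.506 0.062]
top dosing_cup 0.76 [121.0, 202.8, 24.1, 21.7] [0.432 0.461 0.023] [ 0.405  0.425 -0.002] [0.466 0.493 0
[... 302 characters left out ...]
0.005] [0.605 0.084 0.064]
side spare0_center 0.87 [142.2, 241.3, 19.7, 23.2] [0.649 0.319 0.041] [0.635 0.295 0.003] [0.678 0.336 0.047]
side spare0_center 0.77 [176.8, 245.4, 22.2, 26.2] [0.568 0.287 0.041] [ 0.552  0.248 -0.004] [0.619 0.303 0.047]
side spare1_center 0.71 [225.5, 255.4, 15.1, 25.9] [0.451 0.254 0.042] [ 0.433  0.224 -0.002] [0.474 0.268 0.047]
side spare1_center 0.71 [195.3, 281.7, 21.3, 27.7] [0.474 0.352 0.042] [ 0.456  0.326 -0.   ] [0.503 0.37  0.047]Traceback (most recent call last):
  File "<stdin>", line 7, in <module>
  File "h.py", line 7, in world
    m=cams.camera_model(name);K=np.array(m['camera_matrix']);
ValueError: time passes only in moves, steps and waits
```

View pics/top0.png

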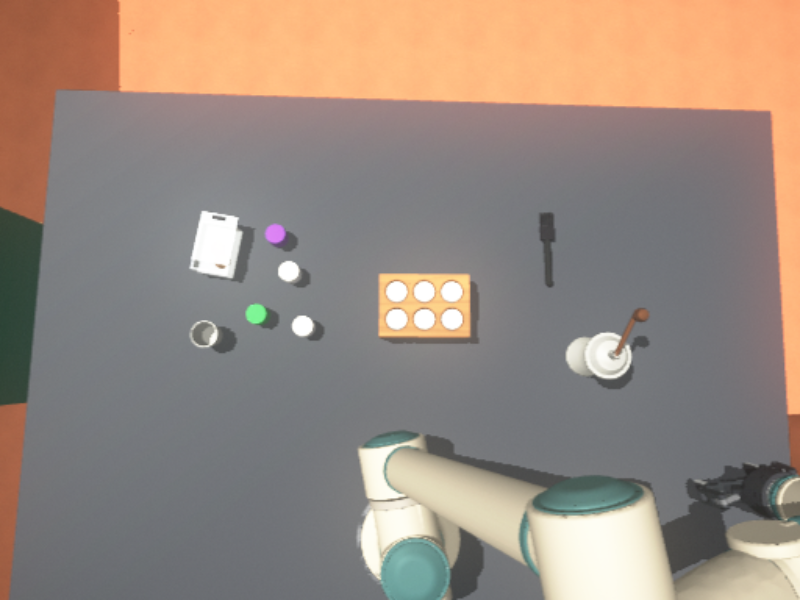

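View pics/side0.png

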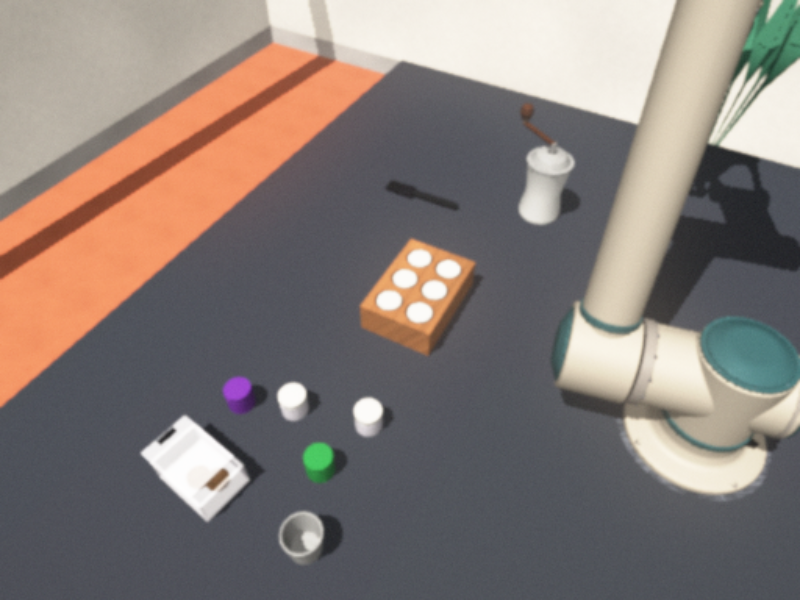

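```bash
sed -i "s/cams.camera_model(name)/CM(name)/; s/cams.camera_model(name)/CM(name)/g; s/^def RM/_c={}\ndef CM(n):\n    if n not in _c: _c[n]=cams.camera_model(n)\n    return _c[n]\ndef RM/" h.py
python3 - <<'E'
from h import *
print(telemetry.get_state()['clock'])
for n in ('top','side'):
    z=np.load(n+'0.npz');im,d=z['im'],z['d']
    big=cv2.resize(im,None,fx=8,fy=8,interpolation=cv2.INTER_CUBIC)
    hsv=cv2.cvtColor(big,cv2.COLOR_RGB2HSV)
    m=((hsv[...,1]<60)&(hsv[...,2]>150)).astype(np.uint8)
    cs,_=cv2.findContours(m,cv2.RETR_EXTERNAL,cv2.CHAIN_APPROX_NONE)
    for c in cs:
        M=cv2.moments(c)
        if M['m00']<64*30: continue
        u=(M['m10']/M['m00']+.5)/8-.5;v=(M['m01']/M['m00']+.5)/8-.5
        if not(0<=u<512): continue
        p=atz(n,u,v,0.059)
        if .4<p[0]<.7 and -.15<p[1]<.4: print(n,round(u,1),round(v,1),round(M['m00']/64),'z59',p.round(4),'z44',atz(n,u,v,.044).round(4), 'dep',d[int(v),int(u)], world(n,u,v,d[int(round(v)),int(round(u))]).round(4))
E
python3 - <<'E'
import cv2,numpy as np
a=np.load('top0.npz')['im'][120:230,110:310,::-1]
cv2.imwrite('pics/crop0.png',cv2.resize(a,(800,440),interpolation=cv2.INTER_CUBIC))
E
```

```text
0.6
top 193.1 208.1 159 z59 [0.4524 0.2449 0.059 ] z44 [0.4534 0.2473 0.044 ] dep 1.1926304 [0.4535 0.2477 0.0415]
top 288.8 203.9 143 z59 [ 0.4737 -0.0765  0.059 ] z44 [ 0.475  -0.0782  0.044 ] dep 1.1865988 [ 0.4735 -0.0762  0.0614]
top 271.1 203.8 140 z59 [ 0.4726 -0.0169  0.059 ] z44 [ 0.4739 -0.0178  0.044 ] dep 1.1826762 [ 0.4729 -0.0171  0.0557]
top 253.4 203.9 144 z59 [0.4711 0.043  0.059 ] z44 [0.4724 0.0429 0.044 ] dep 1.1771092 [0.4707 0.0431 0.0632]
top 288.6 186.3 141 z59 [ 0.5335 -0.0753  0.059 ] z44 [ 0.5356 -0.077   0.044 ] dep 1.1901656 [ 0.5336 -0.0754  0.0584]
top 271.1 186.2 138 z59 [ 0.5326 -0.0157  0.059 ] z44 [ 0.5346 -0.0166  0.044 ] dep 1.1887027 [ 0.5326 -0.0157  0.0589]
top 253.4 186.2 142 z59 [0.531  0.0443 0.059 ] z44 [0.533  0.0441 0.044 ] dep 1.1858605 [0.5308 0.0443 0.0604]
top 184.2 173.2 159 z59 [0.5704 0.2797 0.059 ] z44 [0.573  0.2825 0.044 ] dep 1.1974049 [0.5721 0.2816 0.0489]
side 234.6 265.6 366 z59 [0.4454 0.2603 0.059 ] z44 [0.4504 0.253  0.044 ] dep 0.91217 [0.4507 0.2526 0.043 ]
side 186.2 255.6 347 z59 [0.561  0.2942 0.059 ] z44 [0.5682 0.2876 0.044 ] dep 0.92811704 [0.5691 0.2868 0.042 ]
side 268.0 199.6 175 z59 [0.4721 0.0412 0.059 ] z44 [0.4776 0.0298 0.044 ] dep 1.027181 [0.4715 0.0425 0.0606]
side 248.6 191.8 165 z59 [0.5322 0.0428 0.059 ] z44 [0.5388 0.0314 0.044 ] dep 1.0470235 [0.5309 0.0449 0.0618]
side 277.6 185.3 158 z59 [ 0.4735 -0.0187  0.059 ] z44 [ 0.4791 -0.0313  0.044 ] dep 1.0613503 [ 0.4727 -0.0169  0.0612]
side 258.7 177.9 150 z59 [ 0.5334 -0.0174  0.059 ] z44 [ 0.5401 -0.03    0.044 ] dep 1.0848346 [ 0.5325 -0.0157  0.061 ]
side 286.5 171.8 145 z59 [ 0.4748 -0.0787  0.059 ] z44 [ 0.4804 -0.0924  0.044 ] dep 1.0995867 [ 0.4742 -0.0773  0.0606]
side 268.0 164.9 137 z59 [ 0.5348 -0.0773  0.059 ] z44 [ 0.5415 -0.091   0.044 ] dep 1.120336 [ 0.5351 -0.0779  0.0583]
```

View pics/crop0.png

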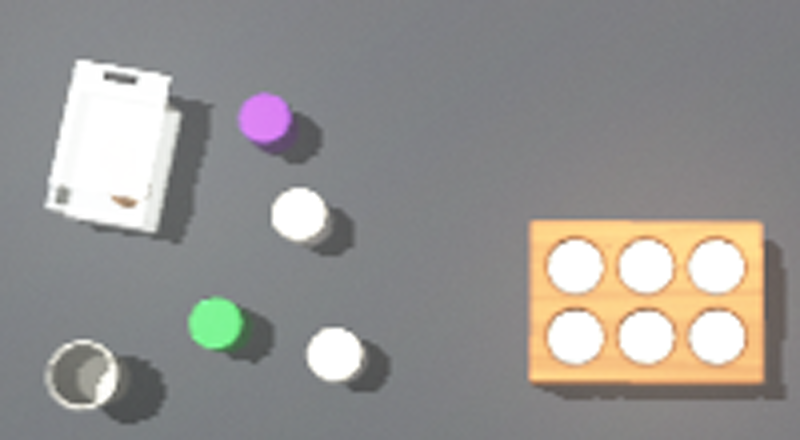

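```bash
cat >> h.py <<'E'
def togo(t,yaw=0.0):
    s=telemetry.get_state();q=s['ee_rot'];M=RM(q)
    T=R.from_euler('z',yaw,degrees=True).as_matrix()@np.diag([1.,-1,-1])
    d=M.T@(np.array(t)-s['position'])*1000
    r=R.from_matrix(M.T@T).as_rotvec(degrees=True)
    print('clock',round(s['clock'],2),'pos',s['position'].round(4),'F',s['contact_force'].round(1),'w',round(s['width'],4),'q',s['qpos'].round(2));print('step',d.round(1),r.round(2))
def wells(C=(.5029,-.0170),yaw=1.25):
    c,s_=np.cos(np.radians(yaw)),np.sin(np.radians(yaw))
    return [np.array([C[0]+c*x-s_*y,C[1]+s_*x+c*y]) for x in(-.03,.03) for y in(-.06,0,.06)]
E
python3 - <<'E'
from h import *
for i,w in enumerate(wells()):print(i,w.round(4))
togo([.187,-.544,.33]);togo([*wells()[0],.33])
E
```

```text
0 [ 0.4742 -0.0776]
1 [ 0.4729 -0.0177]
2 [0.4716 0.0423]
3 [ 0.5342 -0.0763]
4 [ 0.5329 -0.0163]
5 [0.5316 0.0436]
clock 0.6 pos [ 0.1873 -0.5437  0.2313] F [ 0.2 -0.6  0.1] w 0.0856 q [-1.36  0.28  1.5  -0.    1.36 -0.12]
step [ -0.4   0.2 -98.7] [1.000e-02 0.000e+00 1.901e+01]
clock 0.6 pos [ 0.1873 -0.5437  0.2313] F [ 0.2 -0.6  0.1] w 0.0856 q [-1.36  0.28  1.5  -0.    1.36 -0.12]
step [ 423.1 -347.1  -98.7] [1.000e-02 0.000e+00 1.901e+01]
```

servo_tool --pt "0 0 -50 0 0 6" --pt "0 0 -98 0 0 13" --pt "0 0 -98 0 0 19" --hand 255 --grip_force 40

```text
clock: 0.9
position: [0.188, -0.5467, 0.3368]
ee_rot: [0.007, 1.0, -0.002, 0.001]
contact_force: [1.0, 0.5, 0.2]
width: 0.0442
```

```bash
python3 -c "
from h import *
togo([*wells()[0],.33])"
```

```text
clock 0.9 pos [ 0.188  -0.5467  0.3368] F [1.  0.5 0.2] w 0.0442 q [-1.36  0.23  1.31 -0.    1.59  0.22]
step [ 284.2 -470.3    1.2] [ 0.78 -0.17 -0.25]
```

servo_tool --pt "28 -46 0 0 0 0" --pt "52 -86 0 0 0 0" --pt "77 -126 0 0 0 0" --pt "102 -166 0 0 0 0" --pt "126 -206 0 0 0 0" --pt "151 -246 0 0 0 0" --pt "176 -286 0 0 0 0" --pt "200 -326 0 0 0 0"

```text
clock: 1.7
position: [0.3879, -0.2159, 0.3296]
ee_rot: [0.0, 1.0, -0.0, 0.001]
contact_force: [1.5, -0.7, -0.1]
width: 0.0001
```

servo_tool --pt "25 -40 0 0 0 0" --pt "50 -80 0 0 0 0" --pt "86 -142 0 0 0 0" --pt "86 -142 0 0 0 0" --pt "86 -142 0 0 0 0"

```text
clock: 2.2
position: [0.4744, -0.073, 0.3292]
ee_rot: [-0.0, 1.0, 0.002, 0.0]
contact_force: [-0.6, -0.4, -0.3]
width: 0.0001
```

```bash
python3 -c "
from h import *
togo([*wells()[0],.08])"
```

```text
clock 2.2 pos [ 0.4744 -0.073   0.3292] F [-0.6 -0.4 -0.3] w 0.0001 q [-0.3   0.09  1.51  0.    1.55  1.27]
step [ -0.3   4.9 249.2] [-0.06 -0.03  0.28]
```

servo_tool --pt "0 2 50 0 0 0" --pt "0 2 100 0 0 0" --pt "0 2 150 0 0 0" --pt "0 2 200 0 0 0" --pt "0 2 249 0 0 0" --pt "0 2 249 0 0 0" --pt "0 2 249 0 0 0"

```text
clock: 2.9
position: [0.4731, -0.0784, 0.0807]
ee_rot: [0.0, 1.0, -0.0, -0.0]
contact_force: [0.1, -0.1, 0.5]
width: -0.0
```

```bash
python3 - <<'E'
from h import *
togo([*wells()[0],.06])
for n in ('top','side'):
    im,d=cams.get_image(n);np.savez(f'{n}1.npz',im=im,d=d)
    c=im[140:240,210:330,::-1] if n=='top' else im[110:250,200:340,::-1]
    cv2.imwrite(f'pics/{n}1.png',cv2.resize(c,None,fx=5,fy=4 if 0 else 5 if n=='top' else 4,interpolation=cv2.INTER_CUBIC))
E
```

```text
clock 2.9 pos [ 0.4731 -0.0784  0.0807] F [ 0.1 -0.1  0.5] w -0.0 q [-0.31  0.27  1.93 -0.    0.94  1.26]
step [ 1.1 -0.8 20.7] [ 0.01  0.06 -0.04]
```

View pics/side1.png

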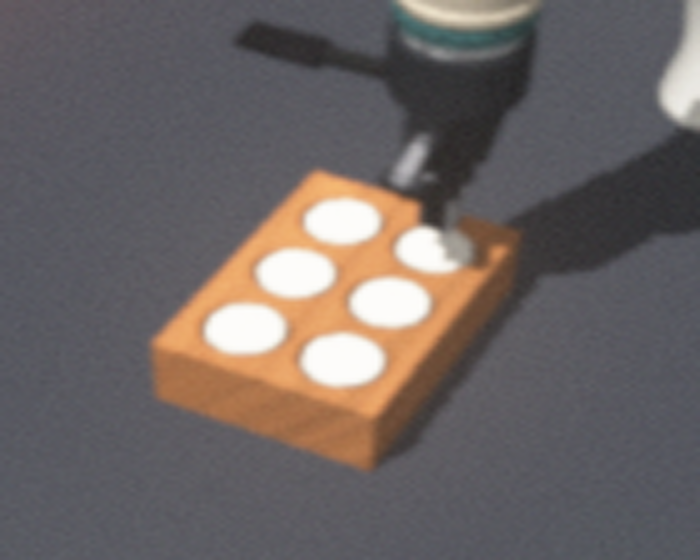

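The crop shows the closed fingertips over the first well (around 435,235 in the crop). I'll press it gently.

servo_tool --pt "1 0 10 0 0 0" --pt "1 0 18 0 0 0" --pt "1 0 21 0 0 0" --pt "1 0 23 0 0 0" --pt "1 0 24 0 0 0" --pt "1 0 25 0 0 0" --pt "1 0 25 0 0 0"

```text
clock: 3.7
position: [0.4742, -0.0776, 0.0589]
ee_rot: [0.0, 1.0, 0.0, 0.001]
contact_force: [-7.7, 1.9, 30.0]
width: 0.0003
```

servo_tool --pt "0 0 -15 0 0 0" --pt "-1 -30 -15 0 0 0" --pt "-1 -60 -15 0 0 0" --pt "-1 -60 -8 0 0 0" --pt "-1 -60 -4 0 0 0" --pt "-1 -60 -2 0 0 0" --pt "-1 -60 -1 0 0 0" --pt "-1 -60 -1 0 0 0"

```text
clock: 4.5
position: [0.4733, -0.0184, 0.0561]
ee_rot: [0.0, 1.0, -0.0, -0.0]
contact_force: [1.0, -0.0, 0.1]
width: -0.0005
```

servo_tool --pt "0 0 -15 0 0 0" --pt "-1 -30 -15 0 0 0" --pt "-1 -60 -15 0 0 0" --pt "-1 -60 -8 0 0 0" --pt "-1 -60 -4 0 0 0" --pt "-1 -60 -2 0 0 0" --pt "-1 -60 0 0 0 0" --pt "-1 -60 0 0 0 0"

```text
clock: 5.3
position: [0.4721, 0.0417, 0.0589]
ee_rot: [-0.0, 1.0, -0.001, 0.0]
contact_force: [-6.8, 2.2, 27.1]
width: 0.0
```

servo_tool --pt "0 0 -15 0 0 0" --pt "30 -1 -15 0 0 0" --pt "60 -1 -15 0 0 0" --pt "60 -1 -8 0 0 0" --pt "60 -1 -4 0 0 0" --pt "60 -1 -2 0 0 0" --pt "60 -1 0 0 0 0" --pt "60 -1 0 0 0 0"

```text
clock: 6.1
position: [0.532, 0.0421, 0.059]
ee_rot: [0.001, 1.0, 0.0, 0.001]
contact_force: [-3.9, -0.9, 20.0]
width: -0.0001
```

servo_tool --pt "0 0 -15 0 0 0" --pt "1 30 -15 0 0 0" --pt "1 60 -15 0 0 0" --pt "1 60 -8 0 0 0" --pt "1 60 -4 0 0 0" --pt "1 60 -2 0 0 0" --pt "1 60 0 0 0 0" --pt "1 60 0 0 0 0"

```text
clock: 6.9
position: [0.5328, -0.0158, 0.056]
ee_rot: [-0.0, 1.0, 0.0, -0.0]
contact_force: [0.0, -0.5, 0.2]
width: -0.0
```

servo_tool --pt "0 0 -15 0 0 0" --pt "1 30 -15 0 0 0" --pt "1 60 -15 0 0 0" --pt "1 60 -8 0 0 0" --pt "1 60 -4 0 0 0" --pt "1 60 -2 0 0 0" --pt "1 60 0 0 0 0" --pt "1 60 0 0 0 0"

```text
clock: 7.7
position: [0.5341, -0.0758, 0.059]
ee_rot: [0.001, 1.0, 0.001, 0.0]
contact_force: [-5.5, -1.4, 21.3]
width: -0.0002
```

Wells 1 and 4 (the middle pair) gave way and the other four did not. I'll push those two plates down about 18 mm so the tins get guided.

servo_tool --pt "0 0 -15 0 0 0" --pt "-1 -30 -15 0 0 0" --pt "-1 -60 -15 0 0 0" --pt "-1 -60 -4 0 0 0" --pt "-1 -60 3 0 0 0" --pt "-1 -60 8 0 0 0" --pt "-1 -60 11 0 0 0" --pt "-1 -60 14 0 0 0"

```text
clock: 8.5
position: [0.5331, -0.0167, 0.0421]
ee_rot: [-0.0, 1.0, -0.0, -0.0]
contact_force: [-1.7, 3.6, 5.1]
width: -0.0001
```

servo_tool --pt "0 0 2 0 0 0" --pt "0 0 2 0 0 0" --pt "0 0 -28 0 0 0" --pt "-30 0 -28 0 0 0" --pt "-60 -1 -28 0 0 0" --pt "-60 -1 -28 0 0 0" --pt "-60 -1 -20 0 0 0" --pt "-60 -1 -15 0 0 0"

```text
clock: 9.3
position: [0.4742, -0.0163, 0.0567]
ee_rot: [0.0, 1.0, 0.0, 0.001]
contact_force: [0.6, 0.0, 0.6]
width: 0.0005
```

servo_tool --pt "0 0 5 0 0 0" --pt "0 0 10 0 0 0" --pt "0 0 15 0 0 0" --pt "0 0 17 0 0 0" --pt "0 0 17 0 0 0" --pt "0 0 17 0 0 0" --pt "0 0 -33 0 0 0"

```text
clock: 10.0
position: [0.4682, -0.0146, 0.0855]
ee_rot: [-0.001, 1.0, -0.0, -0.007]
contact_force: [0.5, 0.0, 0.2]
width: -0.0002
```

```bash
python3 - <<'E'
from h import *
togo([.4535,.2455,.15])
togo([.5715,.2795,.15])
E
```

```text
clock 10.0 pos [ 0.4682 -0.0146  0.0855] F [0.5 0.  0.2] w -0.0002 q [-0.18  0.26  1.93  0.    0.96  1.39]
step [ -15.7 -260.3  -63.5] [-0.17  0.84 -0.01]
clock 10.0 pos [ 0.4682 -0.0146  0.0855] F [0.5 0.  0.2] w -0.0002 q [-0.18  0.26  1.93  0.    0.96  1.39]
step [ 102.3 -294.3  -65.1] [-0.17  0.84 -0.01]
```

servo_tool --pt "-2 -25 -40 0 0 0" --pt "-5 -70 -60 0 0 0" --pt "-8 -115 -60 0 0 0" --pt "-12 -160 -60 0 0 0" --pt "-15 -205 -60 0 0 0" --pt "-20 -250 -60 0 0 0" --pt "-20 -262 -60 0 0 0" --pt "-20 -262 -60 0 0 0" --hand 50

```text
clock: 10.8
position: [0.4527, 0.248, 0.1499]
ee_rot: [0.0, 1.0, 0.002, -0.0]
contact_force: [1.5, -0.2, 0.5]
width: 0.0685
```

```bash
python3 - <<'E'
from h import *
togo([.4535,.2455,.02])
P=[]
for n in ('top','side'):
    im,d=cams.get_image(n);np.savez(f'{n}2.npz',im=im,d=d)
    c=im[120:230,140:310,::-1] if n=='top' else im[130:290,160:320,::-1]
    cv2.imwrite(f'pics/{n}2.png',cv2.resize(c,None,fx=3.6,fy=3.6,interpolation=cv2.INTER_CUBIC))
a=cv2.imread('pics/top2.png');b=cv2.imread('pics/side2.png')
E
```

```text
clock 10.8 pos [0.4527 0.248  0.1499] F [ 1.5 -0.2  0.5] w 0.0685 q [0.37 0.25 1.76 0.   1.14 1.93]
step [  0.8   2.5 129.9] [0.01 0.03 0.21]
```

View pics/top2.png

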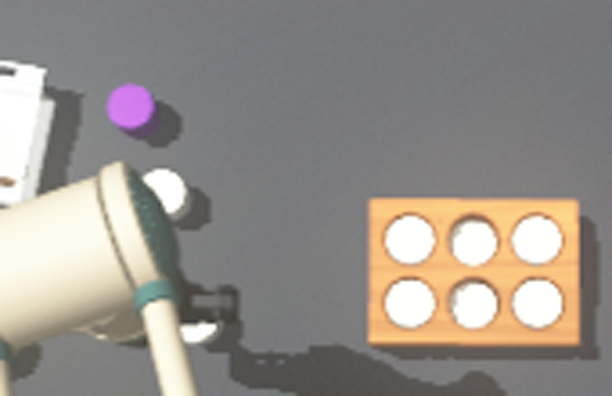

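View pics/side2.png

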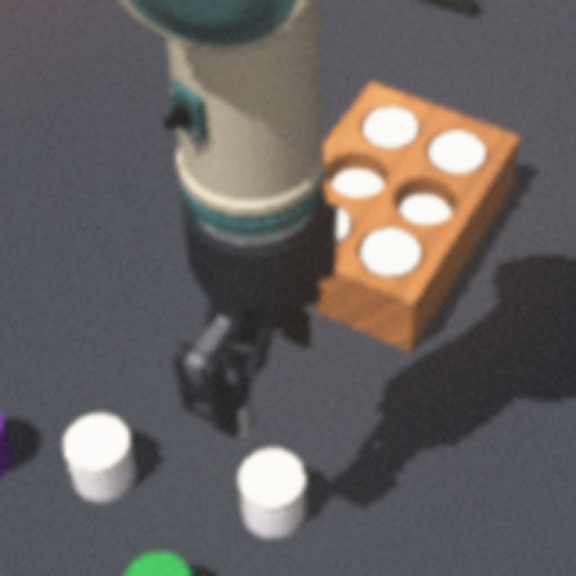

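servo_tool --pt "0 0 40 0 0 0" --pt "0 0 75 0 0 0" --pt "0 0 95 0 0 0" --pt "0 0 110 0 0 0" --pt "0 0 120 0 0 0" --pt "0 0 126 0 0 0" --pt "0 0 126 0 0 0"

```text
clock: 11.6
position: [0.4531, 0.2455, 0.0239]
ee_rot: [0.0, 1.0, -0.0, -0.0]
contact_force: [-0.4, 0.1, -0.2]
width: 0.0688
```

```bash
python3 - <<'E'
from h import *
togo([.4535,.2455,.02])
for n in ('side',):
    im,d=cams.get_image(n)
    c=im[200:300,150:300,::-1]
    cv2.imwrite(f'pics/{n}3.png',cv2.resize(c,None,fx=5,fy=5,interpolation=cv2.INTER_CUBIC))
E
```

```text
clock 11.6 pos [0.4531 0.2455 0.0239] F [-0.4  0.1 -0.2] w 0.0688 q [ 0.36  0.39  1.92 -0.    0.83  1.93]
step [ 0.4 -0.   3.9] [ 0.03  0.05 -0.06]
```

View pics/side3.png

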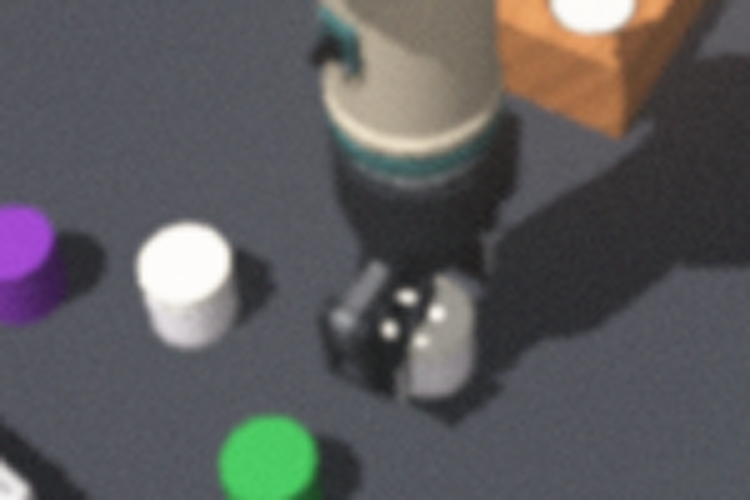

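servo_tool --pt "0 0 0 0 0 0" --pt "0 0 0 0 0 0" --pt "0 0 0 0 0 0" --pt "0 0 0 0 0 0" --pt "0 0 0 0 0 0" --hand 255 --grip_force 20

```text
clock: 12.15
position: [0.4538, 0.2465, 0.0252]
ee_rot: [-0.0, 1.0, 0.0, 0.001]
contact_force: [-0.6, -1.4, 6.4]
width: 0.043
```

servo_tool --pt "0 0 0 0 0 0" --pt "0 0 0 0 0 0" --pt "0 0 0 0 0 0" --pt "0 0 0 0 0 -8" --pt "0 0 0 0 0 -16" --pt "0 0 0 0 0 -24" --pt "0 0 0 0 0 -32" --pt "0 0 0 0 0 -40" --hand 60

```text
clock: 12.95
position: [0.453, 0.2464, 0.024]
ee_rot: [0.0, 0.939, 0.345, -0.0]
contact_force: [0.4, 0.9, -0.2]
width: 0.0654
```

servo_tool --pt "0 0 0 0 0 -8" --pt "0 0 0 0 0 -16" --pt "0 0 0 0 0 -24" --pt "0 0 0 0 0 -32" --pt "0 0 0 0 0 -40" --pt "0 0 0 0 0 -45" --pt "0 0 0 0 0 -50" --pt "0 0 0 0 0 -50"

```text
clock: 13.75
position: [0.453, 0.2464, 0.024]
ee_rot: [-0.0, 0.707, 0.707, -0.0]
contact_force: [-0.0, 0.3, -0.1]
width: 0.0649
```

servo_tool --pt "0 0 0 0 0 0" --pt "0 0 0 0 0 0" --pt "0 0 0 0 0 0" --pt "0 0 0 0 0 0" --pt "0 0 0 0 0 0" --hand 255 --grip_force 30

```text
clock: 14.25
position: [0.4533, 0.2464, 0.0244]
ee_rot: [0.0, 0.707, 0.707, 0.0]
contact_force: [0.4, 0.5, 3.2]
width: 0.0429
```

```bash
python3 - <<'E'
from h import *
togo([.4535,.2455,.02],-90)
togo([.4535,.2455,.02],90)
E
```

```text
clock 14.25 pos [0.4533 0.2464 0.0244] F [0.4 0.5 3.2] w 0.0429 q [ 0.36  0.39  1.92 -0.    0.83  0.36]
step [-0.9  0.2  4.4] [-1.0000e-02 -3.0000e-02  1.7999e+02]
clock 14.25 pos [0.4533 0.2464 0.0244] F [0.4 0.5 3.2] w 0.0429 q [ 0.36  0.39  1.92 -0.    0.83  0.36]
step [-0.9  0.2  4.4] [ 0.02 -0.01 -0.01]
```

servo_tool --pt "0 0 -30 0 0 0" --pt "0 0 -70 0 0 0" --pt "-40 3 -80 0 0 0" --pt "-85 6 -80 0 0 0" --pt "-130 10 -80 0 0 0" --pt "-175 14 -80 0 0 0" --pt "-220 17 -80 0 0 0" --pt "-264 20 -80 0 0 0"

```text
clock: 15.05
position: [0.4728, -0.0194, 0.1042]
ee_rot: [0.0, 0.707, 0.707, -0.0]
contact_force: [0.2, -0.7, -1.0]
width: 0.0428
```

servo_tool --pt "0 0 0 0 0 0" --pt "0 0 0 0 0 0" --pt "0 0 0 0 0 0"

```text
clock: 15.35
position: [0.4727, -0.0168, 0.104]
ee_rot: [-0.001, 0.707, 0.707, -0.0]
contact_force: [-0.4, -0.6, -0.9]
width: 0.0432
```

```bash
python3 - <<'E'
from h import *
togo([*wells()[1],.09],90)
for n in ('top','side'):
    im,d=cams.get_image(n);np.savez(f'{n}4.npz',im=im,d=d)
    c=im[140:240,210:330,::-1] if n=='top' else im[110:250,200:340,::-1]
    cv2.imwrite(f'pics/{n}4.png',cv2.resize(c,None,fx=5,fy=4 if 0 else 5 if n=='top' else 4,interpolation=cv2.INTER_CUBIC))
E
```

```text
clock 15.35 pos [ 0.4727 -0.0168  0.104 ] F [-0.4 -0.6 -0.9] w 0.0432 q [-0.18  0.24  1.91  0.    0.99 -0.18]
step [-0.9  0.2 14. ] [-0.06 -0.04  0.02]
```

View pics/side4.png

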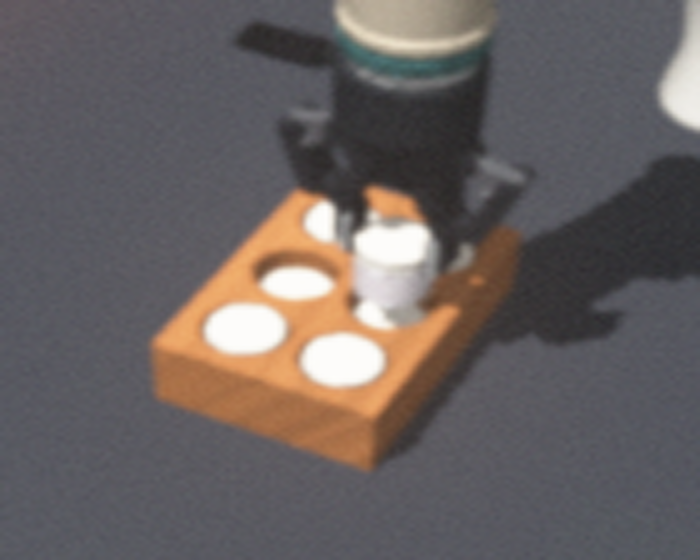

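View pics/top4.png

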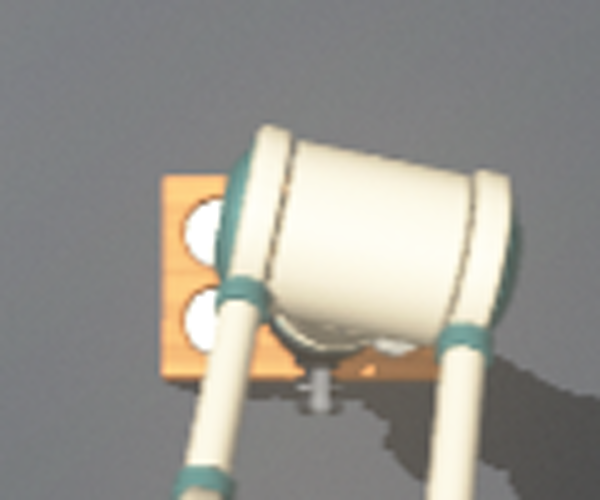

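```bash
python3 - <<'E'
from h import *
n='side'
print(proj(n,[.4727,-.0168,.1236]),atz(n,298.75,170.75,.1236))
im=np.load('side4.npz')['im']
for dy in (-.02,-.018,-.016,): print(dy,proj(n,[.4727,dy,.1236]))
big=cv2.resize(im[140:200,270:330],None,fx=10,fy=10,interpolation=cv2.INTER_CUBIC)[:,:,::-1].copy()
def circ(p,z,r,col):
    t=np.linspace(0,2*np.pi,60)
    q=np.array([(proj(n,[p[0]+r*np.cos(a),p[1]+r*np.sin(a),z])-[270,140]+.5)*10 for a in t]).astype(np.int32)
    cv2.polylines(big,[q],True,col,1)
circ((.4727,-.0168),.1236,.022,(0,0,255));circ((.4727,-.0168),.0796,.022,(0,0,255))
circ((.4729,-.0177),.060,.0245,(0,255,0));circ((.4735,-.0187),.060,.0245,(255,0,0))
cv2.imwrite('pics/ov4.png',big)
E
```

```text
[278.75421467 169.57844405] [ 0.42420403 -0.0392352   0.1236    ]
-0.02 [279.29209262 168.84091443]
-0.018 [278.9561496  169.30155411]
-0.016 [278.61943722 169.76324872]
```

View pics/ov4.png

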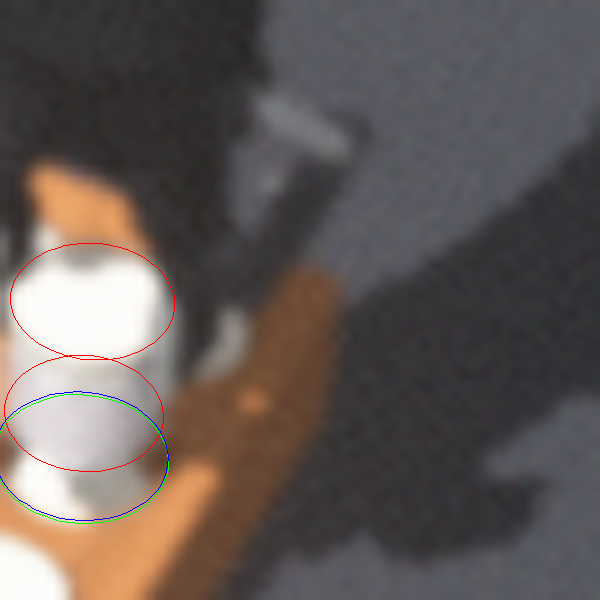

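servo_tool --pt "-1 0 10 0 0 0" --pt "-1 0 18 0 0 0" --pt "-1 0 24 0 0 0" --pt "-1 0 30 0 0 0" --pt "-1 0 35 0 0 0" --pt "-1 0 38 0 0 0" --pt "-1 0 39 0 0 0" --pt "-1 0 39 0 0 0"

```text
clock: 16.25
position: [0.4733, -0.0187, 0.0652]
ee_rot: [0.0, 0.707, 0.707, -0.0]
contact_force: [0.3, -0.1, 0.5]
width: 0.0428
```

servo_tool --pt "0 0 0 0 0 0" --pt "0 0 0 0 0 0" --pt "0 0 0 0 0 0" --pt "0 0 -30 0 0 0" --pt "0 0 -60 0 0 0" --pt "0 0 -60 0 0 0" --hand 80

```text
clock: 16.85
position: [0.4763, -0.0192, 0.129]
ee_rot: [0.004, 0.707, 0.707, 0.002]
contact_force: [1.6, -0.0, 0.9]
width: 0.059
```

servo_tool --pt "1 0 0 0 0 0" --pt "1 0 0 0 0 0" --pt "1 0 0 0 0 0" --pt "1 0 0 0 0 0" --pt "1 0 0 0 0 0" --pt "1 0 0 0 0 0" --hand 255

```text
clock: 17.45
position: [0.473, -0.0176, 0.1249]
ee_rot: [-0.0, 0.707, 0.707, -0.0]
contact_force: [0.1, -0.7, 0.3]
width: 0.0
```

```bash
python3 - <<'E'
from h import *
togo([*wells()[1],.06],90)
for n in ('side',):
    im,d=cams.get_image(n)
    c=im[110:250,200:340,::-1]
    cv2.imwrite(f'pics/{n}5.png',cv2.resize(c,None,fx=4,fy=4,interpolation=cv2.INTER_CUBIC))
E
```

```text
clock 17.45 pos [ 0.473  -0.0176  0.1249] F [ 0.1 -0.7  0.3] w 0.0 q [-0.18  0.21  1.88 -0.    1.05 -0.18]
step [-0.1 -0.1 64.9] [-0.04 -0.    0.01]
```

View pics/side5.png

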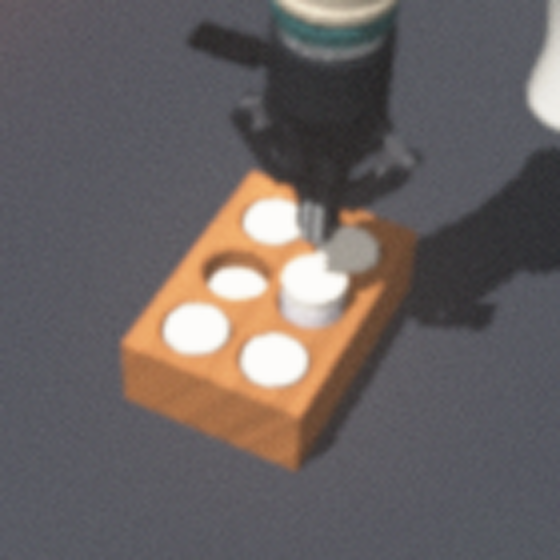

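Spare tin B is upright and part-way into the well (315,290 in the crop). Next I press it home.

servo_tool --pt "0 0 25 0 0 0" --pt "0 0 36 0 0 0" --pt "0 0 42 0 0 0" --pt "0 0 48 0 0 0" --pt "0 0 54 0 0 0" --pt "0 0 59 0 0 0" --pt "0 0 63 0 0 0" --pt "0 0 65 0 0 0"

```text
clock: 18.3
position: [0.4729, -0.0176, 0.06]
ee_rot: [-0.0, 0.707, 0.707, -0.0]
contact_force: [-2.8, 0.3, 4.1]
width: -0.0
```

servo_tool --pt "0 0 1 0 0 0" --pt "0 0 2 0 0 0" --pt "0 0 3 0 0 0" --pt "0 0 3 0 0 0" --pt "0 0 3 0 0 0"

```text
clock: 18.8
position: [0.4736, -0.0177, 0.059]
ee_rot: [0.001, 0.707, 0.707, 0.0]
contact_force: [-6.0, 0.9, 16.2]
width: -0.0
```

servo_tool --pt "0 0 -40 0 0 0" --pt "20 7 -80 0 0 0" --pt "65 22 -90 0 0 0" --pt "110 37 -90 0 0 0" --pt "155 52 -90 0 0 0" --pt "200 67 -90 0 0 0" --pt "245 82 -90 0 0 0" --pt "290 96 -90 0 0 0" --hand 50

```text
clock: 19.6
position: [0.5709, 0.2748, 0.1472]
ee_rot: [0.001, 0.707, 0.707, 0.001]
contact_force: [1.5, 0.2, -0.3]
width: 0.0686
```

servo_tool --pt "7 2 0 0 0 0" --pt "7 2 0 0 0 0" --pt "7 2 0 0 0 0" --pt "7 2 0 0 0 0"

```text
clock: 20.0
position: [0.5709, 0.2779, 0.1472]
ee_rot: [0.0, 0.708, 0.707, -0.0]
contact_force: [0.0, 0.4, 0.4]
width: 0.0686
```

```bash
python3 - <<'E'
from h import *
togo([.5715,.2795,.024],90)
for n in ('side',):
    im,d=cams.get_image(n)
    c=im[170:310,130:320,::-1]
    cv2.imwrite(f'pics/{n}6.png',cv2.resize(c,None,fx=4,fy=4,interpolation=cv2.INTER_CUBIC))
E
```

```text
clock 20.0 pos [0.5709 0.2779 0.1472] F [0.  0.4 0.4] w 0.0686 q [ 0.34  0.42  1.5  -0.    1.22  0.35]
step [  1.7   0.6 123.2] [-0.01  0.04 -0.07]
```

View pics/side6.png

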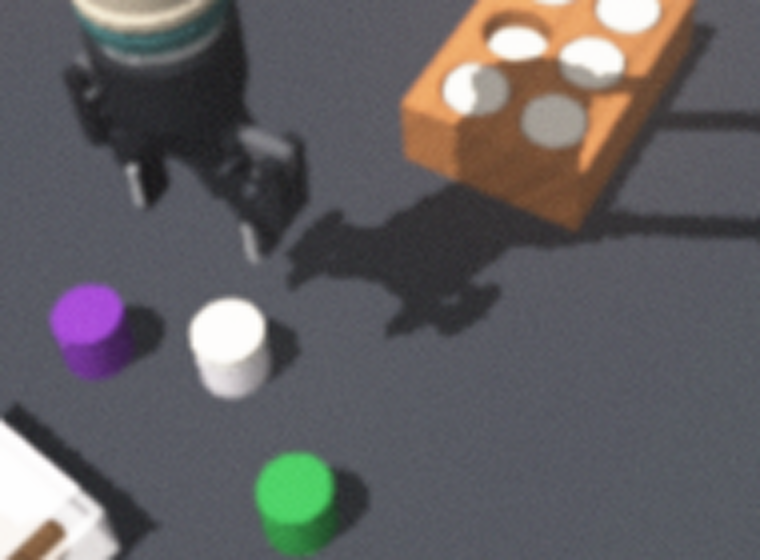

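servo_tool --pt "1 0 40 0 0 0" --pt "1 0 75 0 0 0" --pt "1 0 95 0 0 0" --pt "1 0 110 0 0 0" --pt "1 0 118 0 0 0" --pt "1 0 123 0 0 0" --pt "1 0 123 0 0 0"

```text
clock: 20.75
position: [0.5713, 0.2798, 0.0243]
ee_rot: [0.0, 0.707, 0.707, -0.0]
contact_force: [0.1, -0.4, -0.0]
width: 0.0689
```

servo_tool --pt "0 0 0 0 0 0" --pt "0 0 0 0 0 0" --pt "0 0 0 0 0 0" --pt "0 0 0 0 0 0" --pt "0 0 0 0 0 0" --hand 255 --grip_force 20

```text
clock: 21.25
position: [0.572, 0.2806, 0.0255]
ee_rot: [0.001, 0.707, 0.707, 0.001]
contact_force: [-0.5, -0.2, 5.0]
width: 0.0433
```

servo_tool --pt "0 0 0 0 0 0" --pt "0 0 0 0 0 0" --pt "0 0 0 0 0 0" --pt "0 0 0 0 0 8" --pt "0 0 0 0 0 16" --pt "0 0 0 0 0 24" --pt "0 0 0 0 0 32" --pt "0 0 0 0 0 40" --hand 60

```text
clock: 22.05
position: [0.5709, 0.2804, 0.0239]
ee_rot: [-0.0, 0.907, 0.42, -0.0]
contact_force: [-0.3, -0.6, -0.3]
width: 0.0653
```

servo_tool --pt "0 0 0 0 0 8" --pt "0 0 0 0 0 16" --pt "0 0 0 0 0 24" --pt "0 0 0 0 0 32" --pt "0 0 0 0 0 40" --pt "0 0 0 0 0 45" --pt "0 0 0 0 0 50" --pt "0 0 0 0 0 50"

```text
clock: 22.85
position: [0.5709, 0.2803, 0.0239]
ee_rot: [0.0, 1.0, 0.0, -0.0]
contact_force: [0.1, 0.6, 1.3]
width: 0.0652
```

servo_tool --pt "0 0 0 0 0 0" --pt "0 0 0 0 0 0" --pt "0 0 0 0 0 0" --pt "0 0 0 0 0 0" --pt "0 0 0 0 0 0" --hand 255 --grip_force 30

```text
clock: 23.35
position: [0.5713, 0.2804, 0.0243]
ee_rot: [0.0, 1.0, 0.0, 0.0]
contact_force: [0.0, 0.1, -0.3]
width: 0.0429
```

```bash
python3 - <<'E'
from h import *
togo([*wells()[4],.104],0)
E
```

```text
clock 23.35 pos [0.5713 0.2804 0.0243] F [ 0.   0.1 -0.3] w 0.0429 q [ 0.35  0.53  1.64 -0.    0.96  1.92]
step [-38.5 296.7 -79.7] [ 0.   -0.02  0.03]
```

servo_tool --pt "0 0 -30 0 0 0" --pt "0 0 -70 0 0 0" --pt "-5 40 -80 0 0 0" --pt "-11 85 -80 0 0 0" --pt "-17 130 -80 0 0 0" --pt "-23 175 -80 0 0 0" --pt "-28 220 -80 0 0 0" --pt "-34 265 -80 0 0 0"

```text
clock: 24.15
position: [0.5366, 0.0138, 0.1042]
ee_rot: [0.0, 1.0, 0.0, 0.0]
contact_force: [-0.3, -1.2, -0.1]
width: 0.0427
```

servo_tool --pt "-4 32 0 0 0 0" --pt "-4 32 0 0 0 0" --pt "-4 32 0 0 0 0" --pt "-4 32 0 0 0 0"

```text
clock: 24.55
position: [0.5332, -0.0158, 0.1042]
ee_rot: [-0.0, 1.0, 0.0, -0.0]
contact_force: [-0.0, -0.2, -0.5]
width: 0.043
```

```bash
python3 - <<'E'
from h import *
togo([*wells()[4],.065],0)
n='side'
im,d=cams.get_image(n);p=telemetry.get_state()['position']
big=cv2.resize(im[130:210,230:310],None,fx=8,fy=8,interpolation=cv2.INTER_CUBIC)[:,:,::-1].copy()[:600]
def circ(p,z,r,col):
    t=np.linspace(0,2*np.pi,60)
    q=np.array([(proj(n,[p[0]+r*np.cos(a),p[1]+r*np.sin(a),z])-[230,130]+.5)*8 for a in t]).astype(np.int32)
    cv2.polylines(big,[q],True,col,1)
circ(p,p[2]+.0197,.022,(0,0,255));circ(p,p[2]-.0243,.022,(0,0,255))
circ(wells()[4],.060,.0245,(0,255,0))
cv2.imwrite('pics/ov7.png',big)
E
```

```text
clock 24.55 pos [ 0.5332 -0.0158  0.1042] F [-0.  -0.2 -0.5] w 0.043 q [-0.16  0.32  1.79  0.    1.04  1.41]
step [-0.3  0.6 39.2] [-0.03  0.01  0.04]
```

View pics/ov7.png

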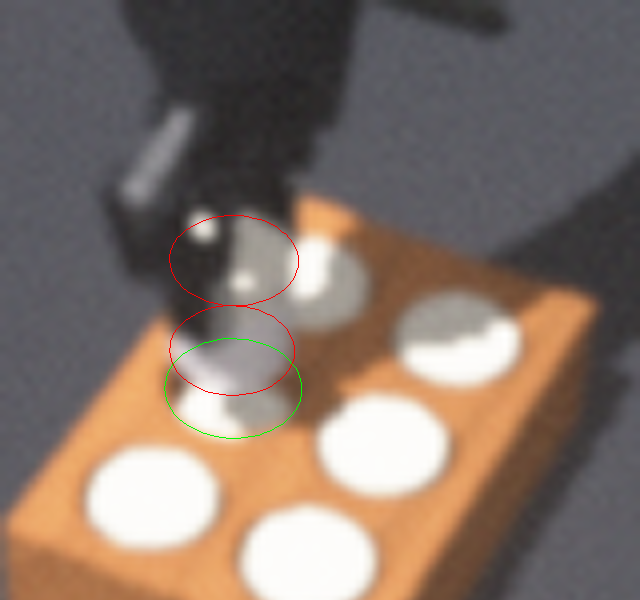

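servo_tool --pt "0 1 10 0 0 0" --pt "0 1 18 0 0 0" --pt "0 1 24 0 0 0" --pt "0 1 30 0 0 0" --pt "0 1 35 0 0 0" --pt "0 1 37 0 0 0" --pt "0 1 37 0 0 0"

```text
clock: 25.3
position: [0.533, -0.0176, 0.0669]
ee_rot: [-0.0, 1.0, 0.0, -0.0]
contact_force: [0.2, 0.2, -1.0]
width: 0.0427
```

servo_tool --pt "0 0 0 0 0 0" --pt "0 0 0 0 0 0" --pt "0 0 0 0 0 0" --pt "0 0 -30 0 0 0" --pt "0 0 -60 0 0 0" --pt "0 0 -60 0 0 0" --hand 80

```text
clock: 25.9
position: [0.5364, -0.0181, 0.1314]
ee_rot: [0.001, 1.0, 0.0, 0.004]
contact_force: [0.9, -0.5, -0.7]
width: 0.0589
```

servo_tool --pt "0 0 0 0 0 0" --pt "0 0 0 0 0 0" --pt "0 0 0 0 0 0" --pt "0 0 0 0 0 0" --pt "0 0 0 0 0 0" --pt "0 0 0 0 0 0" --hand 255

```text
clock: 26.5
position: [0.5331, -0.0176, 0.1269]
ee_rot: [-0.0, 1.0, 0.0, -0.0]
contact_force: [0.1, 0.3, 0.2]
width: 0.0002
```

```bash
python3 - <<'E'
from h import *
togo([*wells()[4],.06],0)
for n in ('side',):
    im,d=cams.get_image(n)
    c=im[110:250,200:340,::-1]
    cv2.imwrite(f'pics/{n}8.png',cv2.resize(c,None,fx=4,fy=4,interpolation=cv2.INTER_CUBIC))
E
```

```text
clock 26.5 pos [ 0.5331 -0.0176  0.1269] F [0.1 0.3 0.2] w 0.0002 q [-0.16  0.3   1.75 -0.    1.09  1.41]
step [-0.1 -1.3 66.9] [-0.    0.04  0.01]
```

View pics/side8.png

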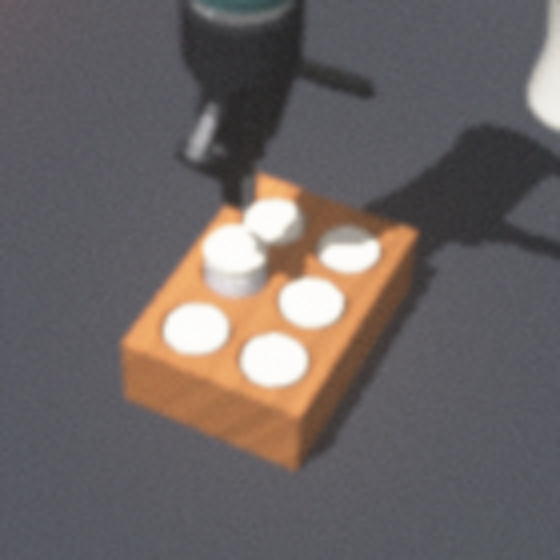

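Tin A is upright in well 4 (235,260 in the crop), and well 1 is level (312,302). I'll press well 4 home.

servo_tool --pt "0 -1 25 0 0 0" --pt "0 -1 38 0 0 0" --pt "0 -1 44 0 0 0" --pt "0 -1 50 0 0 0" --pt "0 -1 56 0 0 0" --pt "0 -1 61 0 0 0" --pt "0 -1 65 0 0 0" --pt "0 -1 67 0 0 0"

```text
clock: 27.35
position: [0.5332, -0.0166, 0.0601]
ee_rot: [0.0, 1.0, 0.0, 0.0]
contact_force: [-2.0, 0.3, 4.6]
width: 0.0001
```

servo_tool --pt "0 0 1 0 0 0" --pt "0 0 2 0 0 0" --pt "0 0 3 0 0 0" --pt "0 0 3 0 0 0" --pt "0 0 3 0 0 0"

```text
clock: 27.85
position: [0.5331, -0.0166, 0.059]
ee_rot: [0.0, 1.0, 0.0, 0.0]
contact_force: [-6.5, 1.1, 15.3]
width: 0.0001
```

servo_tool --pt "0 0 -20 0 0 0" --pt "-15 0 -70 0 0 0" --pt "-30 40 -110 0 0 0" --pt "-45 80 -150 0 0 0" --pt "-60 110 -180 0 0 0" --pt "-90 145 -200 0 0 0" --pt "-110 180 -220 0 0 0" --pt "-110 180 -220 0 0 0"

```text
clock: 28.65
position: [0.4233, -0.2016, 0.2804]
ee_rot: [0.004, 1.0, -0.002, 0.003]
contact_force: [0.7, 0.5, 0.1]
width: -0.0
```

```bash
python3 - <<'E'
from h import *
togo([*wells()[4],.06],0)
for n in ('top','side'):
    im,d=cams.get_image(n)
    cv2.imwrite(f'pics/{n}9.png',cv2.resize(im[:,:,::-1],(800,600),interpolation=cv2.INTER_CUBIC))
E
```

```text
clock 28.65 pos [ 0.4233 -0.2016  0.2804] F [0.7 0.5 0.1] w -0.0 q [-0.59  0.08  1.63 -0.    1.42  0.98]
step [ 107.4 -187.3  219.7] [ 0.41 -0.34 -0.26]
```

View pics/side9.png

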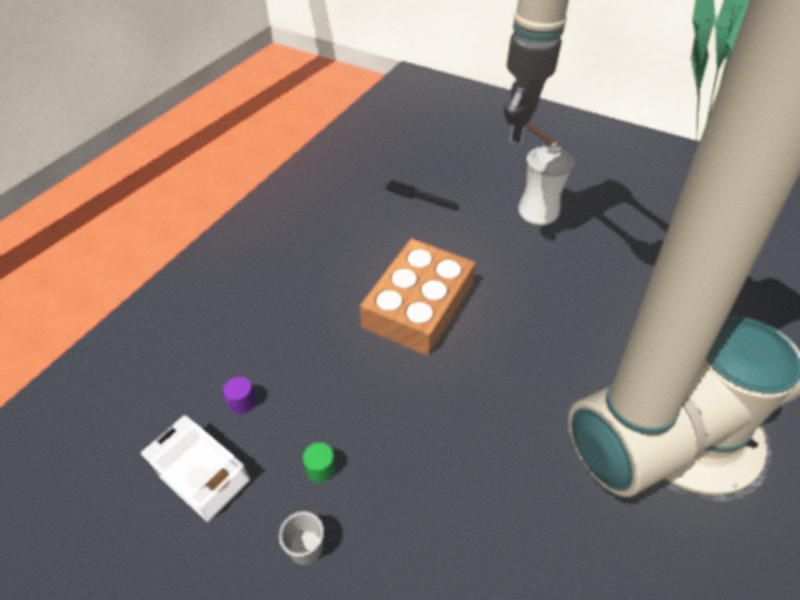

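View pics/top9.png

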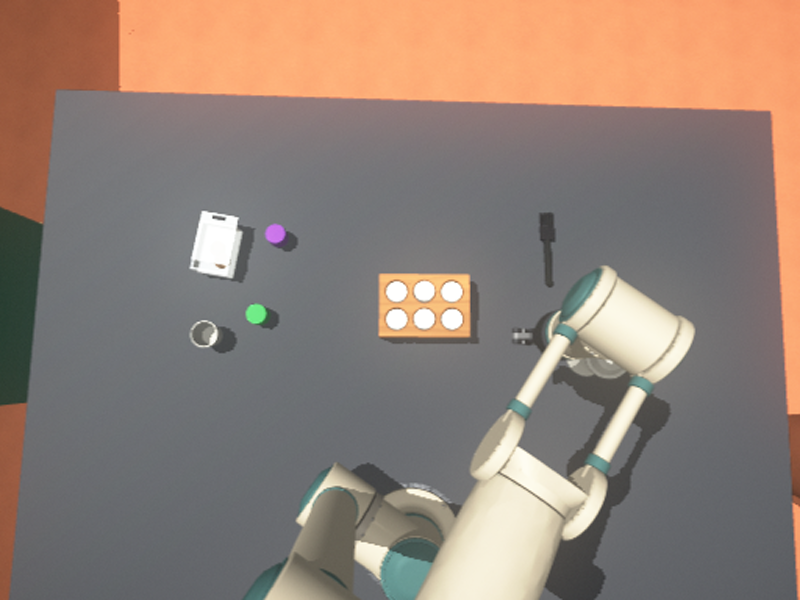

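All six lids look level in both pictures, and the bystanders and look-alikes have not moved. I'll let the arm settle, then hand in.

servo_tool --pt "0 0 0 0 0 0" --pt "0 0 0 0 0 0" --pt "0 0 0 0 0 0"

```text
clock: 29.05
position: [0.4236, -0.1954, 0.2763]
ee_rot: [-0.001, 1.0, 0.001, -0.001]
contact_force: [0.4, -0.1, -0.8]
width: 0.0004
```

```bash
python3 -c "
from h import *
togo([.5,0,.3]);print(sign_off())"
```

```text
clock 29.05 pos [ 0.4236 -0.1954  0.2763] F [ 0.4 -0.1 -0.8] w 0.0004 q [-0.58  0.09  1.64  0.    1.42  0.99]
step [  76.8 -195.3  -23.5] [-0.07  0.07  0.13]
the job is handed in; nothing more can be done
None
```

Both spare tins are home in the two empty wells, and I handed the job in at 29 s.

- **Finding the wells:** I pressed all six. Wells 1 and 4, the middle pair, gave way; the other four stayed firm at 20–30 N.
- **Placing the tins:** I put one white spare tin in each, lid up, and pushed it down with closed fingers. Each stopped firmly at 59.0 mm under about 15 N, which is the same height as the lids in the other wells.
- **Last checks:** In both final camera pictures all six lids look level. The brush, acrylic box, dosing cup and the purple and green look-alikes are where they were. The grinder also looks unmoved from the side, but the arm hides most of it from above. The arm touches nothing, and no check failed or disagreed.

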